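# Pulse the kitchen chopper by its bayonet lid

### The arm

A 6-joint arm with a two-finger parallel gripper is mounted at the origin on the work surface. World frame = base frame: x ahead of the robot, y to its left, z up, the work surface at z = 0. Lengths are in m, angles in rad, forces in N, time in s.
With the tool pointing down it reaches from about 0.375 to 0.75 m from the base axis. Payload 9 kg.
Tool frame: the origin (TCP) lies between the finger pads, 19 mm behind the fingertips; this is the grasp point; z points along the fingers, y is the line along which they close (so a half turn about z gives the same grasp; the last joint's range is limited). The gripper opens to 85 mm and grips with 20 to 120 N. Pads are 22 mm wide; open, the fingers measure 114 mm over their backs; the gripper's body (76 mm by 85 mm) begins 54 mm behind the grasp point. The pads swing forward as they close: fully open they stand 13 mm farther back than shut.
Start: joints at [1.007, 0.104, 0.097, 1.564, 0, 1.353], TCP at [0.203, 0.565, 0.25] pointing down, gripper open.
Joint ranges: [-2.99, 2.99], [-0.84, 1.86], [-1.1, 1.16], [-1.84, 2.11], [-1.51, 1.56], [-3.14, 3.14]. Speed limits (rad/s): [2.22, 2.22, 2.57, 3.14, 3.14, 3.14].

### API

Orientations are given as a unit quaternion [x, y, z, w].
In Python, from plant import r gives the robot as it stands. The module is installed in compiled form; this text tells all that it offers.
- The arm moves only by the shell command python3 -m pendant 'ROWS' [FORCE]. ROWS is JSON, a list of rows, each an object with "delta_pos": the shift along the world's x, y, z in mm, a list of three; "rot": the turn, a rotation vector about the world's x, y, z in degrees, a list of three; "hand": the finger opening in mm, from 0 to 85.4. A call has 1 to 5 rows; each row is the pose to reach, as a shift and turn from the pose commanded when the call began; what a row does not reach only later rows make up. A row lasts 1/10 s, in which the tool goes at most 50 mm and 8.59 degrees, less where a joint would pass 70% of its speed; a pose out of reach is approached as far as the arm can. A call with a gripper value outside its range is refused whole. The fingers move at their own pace and stop on an object; FORCE is the grip in N (left out, the last holds). Time passes only in rows, so rows that repeat a pose let the fingers close. It gives the time, the measured TCP pose, the force, the opening and the grip force at its end, in the units of the state.
- r.get_obs(): the state, without advancing time (a new reading comes with each control period).
- r.read_camera(name): name is "side" or "top" or "wrist"; returns a dict with "frame" (400x640x3 uint8, blue, green, red), "depth" (400x640 float32, m along the optical axis (not along the pixel's ray), 0 where there is no reading), "fx", "fy", "cx", "cy" (pixels), "extrinsics" (4x4, takes a point from camera to world coordinates). Camera axes: x right, y up, looking along -z (the intrinsics and any distortion apply to the point x, -y, -z); pixel columns grow to the right and rows downward; lengths in m; the calibration is good to about 2 mm. A picture is of the moment at which its call begins.
- r.finish_job(): hands the job in; it is judged then, once.
Trained networks look in the newest picture that a camera, given by its name, has taken for a name from the list of things; names that differ only in an ending like _2 or _b are one class to them, and where a whole thing is asked for, a point or a joint stands for the part that bears it (a point fixed in the world has none). Each returns a list of dicts, best first, with "score" (0 to 1); they miss things now and then, are a little off and sometimes report something else, mostly with a low value. They report only what shows in the picture. A call takes as long as a camera call. They do not tell look-alikes from the thing itself.
- r.silhouettes(label, camera): "region" (400x640 bool, what is visible of it) and "rect" ([left, top, width, height] in pixels, round what is visible of it).
The state is a dict: "clock": time; "joints": joint angles; "joint_vel": joint speeds; "joint_efforts": joint torques, N m; "tcp_pos": TCP position; "ee_rot": TCP orientation; "contact_force": force on the tool from outside, world axes, zero at the start; "wrist_torque": the same for the moment, N m; "grip_width": finger opening in m; "finger_force": force on a finger pad.
Only numpy, scipy, OpenCV 4.12 (cv2) and the standard library are available. Lean on these libraries where they do the work, as an engineer would, in place of code of your own. Each camera call takes 0.05 s, during which the arm holds its last target. There are 200 camera calls.

### The job

Put the lid on the little food chopper: let its two lugs drop through the gaps in the collar so that it sits fully down, then twist it clockwise to the halfway mark (the round pip), against the spring and short of the lock. Finish while still gripping the lid and holding it there, seated at the halfway mark; never let it reach the lock mark, and leave the cup, bottle, saucer and spoon alone.

Things in the scene. Friction and masses are not known exactly. Their poses are not given: they have to be found in the camera images.
- lid: Loose white lid, about 0.22 kg, handle up. Origin: centre of the underside, z up. Grey plug 66 mm across, 0 to 16 mm up; two lugs on its lowest 6 mm, at the lid's +x and -x, 14 mm wide, reaching 43 mm from the axis; round plate 92 mm across, 16 to 22 mm up; upright flat bar handle along x (above the lugs), 58 mm long, 16 mm wide, 22 to 56 mm up. A half turn changes nothing.
- lid_handle (a point): Point on the lid's axis, 46 mm above its underside, 10 mm below the top of the bar handle: a good grip height for the TCP.
- chopper: Food chopper fixed to the slab: white base 152 mm across, steel collar 124 mm across, flat rim 120 mm up. Origin: centre of the underside, z up. At its +x and -x the flange of the mouth has a gap, 20 mm wide, reaching 46 mm from the axis, for the lugs. With the lid fully down its plate lies on the rim and its underside is 104 mm above the chopper's origin, the handle bar along the chopper's x.
- mouth (a point): Centre of the chopper's mouth (72 mm across, flange 8 mm thick), level with the flat rim, 120 mm above the slab. Black raised marks on the rim, each one twice, half a turn apart: a single bar at the gaps; a round pip 0.6 rad clockwise from it seen from above (halfway); a double bar at 1.2 rad (lock). Twisted lugs lie 2 mm under the flange, so the lid cannot lift out.
- half_mark (a point): One of the two round pips on the rim, 55 mm from the chopper's axis. Its x axis points outward from the chopper's axis: at halfway the lid's handle bar lies along it, either way round.
- drive_ring (a joint): Turn of the sprung ring under the flange, rad: 0 at rest, growing clockwise seen from above; locks (clicks) from 1.1, stop at 1.2. Its pockets (20 mm wide, under the gaps at 0) take the lugs with up to 0.075 rad of play each way, so with the lid at halfway it reads about 0.53. Its spring pushes back with 0.036 N m at 0, 0.11 N m at halfway, and returns a lid that is let go.
- cup: Stainless steel cup, 72 mm across, 85 mm tall; origin under its centre. Bystander.
- bottle: Green glass bottle with a twist cap, 64 mm across, 190 mm tall; origin under its centre. Bystander.
- saucer: White ceramic saucer, 140 mm across, 20 mm tall; origin under its centre. Bystander.
- spoon: Wooden spoon lying along its own x axis, 240 mm long. Bystander.
Mind the look-alikes: they are no part of the job. What is shaped like the lid but brown or red is not meant.

How it is judged:
By the outcome, as a careful person would: the job done as asked, in the order asked, and still so for the second after the job is handed in, while the arm keeps its last pose, push and grip.
It also fails if it takes over 45 s, if anything falls off the work surface, if the arm or the gripper's body presses on something with over 40 N, if the wrist force passes 120 N, or if a joint passes its speed limit or range.

## Working session

There is one attempt and no reset: what is moved stays moved. The work goes in short steps, Python scripts to look and compute and a shell command to move; the robot and the scene stay as the last step left them, time stands still between calls to the robot, and variables do not carry over. Pictures are saved under pics/ and viewed, at most 10 in all, crops included, and the job is handed in when it is done.

```bash
mkdir -p pics; cat > h.py <<'E'
import numpy as np, cv2
from plant import r
def cam(n):
    return r.read_camera(n)
def world(c,u,v,d=None):
    u=np.asarray(u,float);v=np.asarray(v,float)
    if d is None: d=c["depth"][v.astype(int),u.astype(int)]
    p=np.stack([(u-c["cx"])/c["fx"]*d,-(v-c["cy"])/c["fy"]*d,-d,np.ones_like(d)],-1)
    return (p@np.array(c["extrinsics"]).T)[...,:3]
def allw(c):
    v,u=np.mgrid[0:400,0:640]; return world(c,u,v,c["depth"])
E
python3 - <<'E'
from h import *
c=cam("top"); cv2.imwrite("pics/top1.png",c["frame"])
print(c["fx"],np.round(c["extrinsics"],3).tolist())
W=allw(c)
for l in ["lid","chopper","cup","bottle","saucer","spoon"]:
    for s in r.silhouettes(l,"top")[:4]:
        m=s["region"]&(c["depth"]>0); print(l,round(s["score"],2),s["rect"],np.round(np.median(W[m],0),3),W[m][:,2].max().round(3),c["frame"][m].mean(0).round())
c=cam("side"); cv2.imwrite("pics/side1.png",c["frame"])
print(r.get_obs())
E
```

```text
450.7247243682201 [[0.003, 0.982, -0.19, 0.282], [-1.0, -0.0, -0.016, 0.004], [-0.016, 0.19, 0.982, 1.601], [0.0, 0.0, 0.0, 1.0]]
lid 0.73 [391.8, 215.9, 28.8, 27.9] [ 0.499 -0.281  0.022] 0.064 [23. 51. 99.]
lid 0.63 [354.1, 206.6, 22.6, 23.8] [ 0.525 -0.135  0.023] 0.065 [221. 228. 231.]
lid 0.62 [336.0, 247.1, 27.2, 30.2] [ 0.387 -0.08   0.022] 0.06 [ 13.  15. 193.]
chopper 0.68 [264.3, 211.7, 44.5, 42.4] [0.475 0.14  0.103] 0.13 [143. 141. 142.]
cup 0.94 [306.5, 147.9, 20.9, 23.4] [0.754 0.035 0.033] 0.092 [84. 84. 85.]
cup 0.37 [263.3, 209.5, 48.5, 46.4] [0.476 0.14  0.103] 0.13 [143. 141. 142.]
bottle 0.85 [199.1, 203.5, 28.4, 27.5] [0.524 0.378 0.124] 0.198 [64. 81. 60.]
saucer 0.59 [423.3, 163.7, 34.6, 37.8] [ 0.674 -0.407  0.01 ] 0.026 [225. 230. 235.]
{'clock': 0.4, 'joints': array([1.00732370e+00, 1.04221076e-01, 9.71828184e-02, 1.56390810e+00,
       1.35446205e-05, 1.35310539e+00]), 'joint_vel': array([ 0.00042952, -0.00186833,  0.00047326,  0.00057435,  0.00082245,
        0.00048381]), 'joint_efforts': array([-3.64778527e-03, -5.56092739e+01,  5.03177691e+01,  3.97407028e-03,
       -4.12280715e-04,  1.27711874e-05]), 'tcp_pos': array([0.20332902, 0.56447311, 0.24989521]), 'ee_rot': array([ 1.72030809e-01,  9.85091567e-01, -6.67872334e-05, -3.48225415e-05]), 'contact_force': array([ 0.01958351,  0.58006878, -0.41563193]), 'wrist_torque': array([ 0.02749177, -0.02804602,  0.01567632]), 'finger_force': 0.0, 'grip_width': 0.08498917503257863}
```

View pics/top1.png

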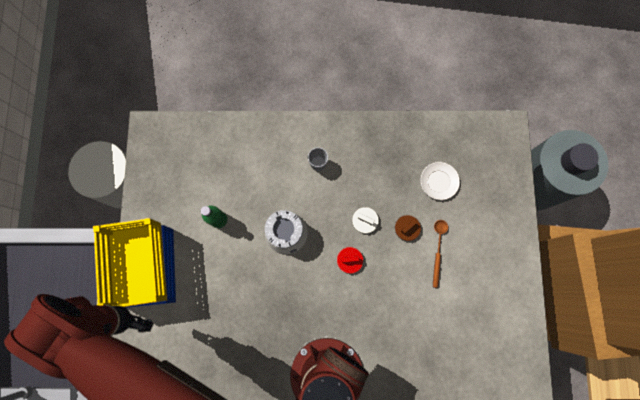

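View pics/side1.png

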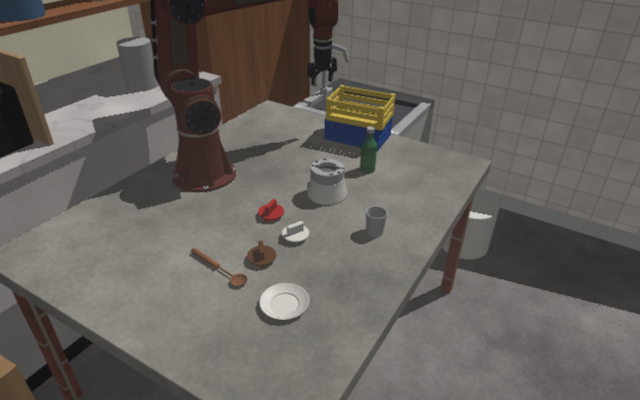

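The top picture shows the chopper at about (283,230), the white lid at (366,221) with the brown one at (408,228) and the red one at (350,261). The side picture agrees with this. I'll move over the chopper for a wrist view.

```bash
python3 -m pendant '[{"delta_pos":[0,0,50],"rot":[0,0,0],"hand":85},{"delta_pos":[40,-40,100],"rot":[0,0,0],"hand":85},{"delta_pos":[70,-80,130],"rot":[0,0,0],"hand":85},{"delta_pos":[100,-120,130],"rot":[0,0,0],"hand":85},{"delta_pos":[130,-160,130],"rot":[0,0,0],"hand":85}]'
python3 -m pendant '[{"delta_pos":[30,-40,0],"rot":[0,0,0],"hand":85},{"delta_pos":[60,-80,0],"rot":[0,0,0],"hand":85},{"delta_pos":[90,-120,0],"rot":[0,0,0],"hand":85},{"delta_pos":[120,-160,0],"rot":[0,0,0],"hand":85},{"delta_pos":[140,-200,0],"rot":[0,0,0],"hand":85}]'
python3 -m pendant '[{"delta_pos":[0,-40,0],"rot":[0,0,0],"hand":85},{"delta_pos":[0,-65,0],"rot":[0,0,0],"hand":85},{"delta_pos":[0,-65,0],"rot":[0,0,0],"hand":85},{"delta_pos":[0,-65,0],"rot":[0,0,0],"hand":85},{"delta_pos":[0,-65,0],"rot":[0,0,0],"hand":85}]'
python3 - <<'E'
from h import *
c=cam("wrist"); cv2.imwrite("pics/w1.png",c["frame"])
print(c["fx"],np.round(c["extrinsics"],3).tolist(),r.get_obs()["joints"].round(2))
W=allw(c);np.savez("w1.npz",W=W,f=c["frame"])
for l in ["chopper","lid"]:
    for s in r.silhouettes(l,"wrist")[:4]:
        m=s["region"]&(c["depth"]>0); print(l,round(s["score"],2),s["rect"],np.round(np.median(W[m],0),3),W[m][:,2].max().round(3))
E
```

```text
clock: 0.9
tcp_pos: [0.3167, 0.4268, 0.3794]
ee_rot: [0.172, 0.985, 0.001, 0.001]
contact_force: [0.4, 0.8, -0.4]
grip_width: 0.0851
finger_force: 0.0
clock: 1.4
tcp_pos: [0.4571, 0.2257, 0.3772]
ee_rot: [0.172, 0.985, 0.0, 0.0]
contact_force: [0.9, 1.3, -0.3]
grip_width: 0.085
finger_force: 0.0
clock: 1.9
tcp_pos: [0.4557, 0.1634, 0.3775]
ee_rot: [0.172, 0.985, 0.0, 0.0]
contact_force: [0.4, -0.3, 0.5]
grip_width: 0.0849
finger_force: 0.0
350.0970843419841 [[0.339, -0.909, -0.243, 0.394], [0.941, 0.327, 0.087, 0.185], [0.0, -0.258, 0.966, 0.501], [0.0, 0.0, 0.0, 1.0]] [ 0.07 -0.17  0.06  1.81  0.    0.42]
chopper 0.88 [257.3, 124.5, 113.7, 126.4] [0.476 0.148 0.118] 0.124
lid 0.94 [105.3, 141.1, 68.3, 62.9] [ 0.387 -0.075  0.022] 0.058
lid 0.83 [22.8, 258.6, 60.1, 57.9] [ 0.497 -0.274  0.022] 0.058
lid 0.76 [114.3, 238.2, 68.3, 58.2] [ 0.517 -0.131  0.022] 0.058
```

View pics/w1.png

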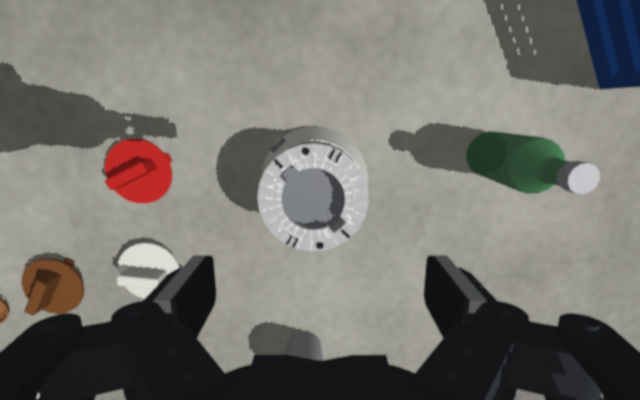

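The chopper is at (313,195). Its pips are at (306,151) and (319,245), the single bars at (279,163) and (346,234), and the double bars at (335,155) and (291,241). The white lid is at (147,268), partly behind a finger. Next I measure the chopper and move over the lid.

```bash
python3 -m pendant '[{"delta_pos":[0,-50,0],"rot":[0,0,0],"hand":85},{"delta_pos":[0,-100,0],"rot":[0,0,0],"hand":85},{"delta_pos":[0,-150,0],"rot":[0,0,0],"hand":85},{"delta_pos":[0,-200,0],"rot":[0,0,0],"hand":85},{"delta_pos":[0,-250,0],"rot":[0,0,0],"hand":85}]'
python3 -m pendant '[{"delta_pos":[-20,-30,0],"rot":[0,0,0],"hand":85},{"delta_pos":[-20,-30,0],"rot":[0,0,0],"hand":85},{"delta_pos":[-20,-30,0],"rot":[0,0,0],"hand":85},{"delta_pos":[-20,-30,0],"rot":[0,0,0],"hand":85}]'
python3 - <<'E'
from h import *
d=np.load("w1.npz");W=d["W"]; f=d["f"]
m=(W[...,2]>.114)&(W[...,2]<.127); m[:, :240]=0; m[:,390:]=0; m[270:]=0
print("rim z",np.median(W[m][:,2]),m.sum())
x=W[m][:,:2]; 
cn,_ ,_=None,None,None
h=cv2.convexHull((x*1e4).astype(np.int32))
pts=h[:,0,:]/1e4
from scipy.optimize import least_squares
s=least_squares(lambda q:np.hypot(*(pts-q[:2]).T)-q[2],[.48,.14,.06]); print("centre,R",s.x)
c=s.x[:2]
g=cv2.cvtColor(f,cv2.COLOR_BGR2GRAY)
rad=np.hypot(*(W[...,:2]-c).transpose(2,0,1)); dk=m&(rad<.0595)&(rad>.049)&(g<70)
n,lab,st,ce=cv2.connectedComponentsWithStats(dk.astype(np.uint8))
for i in range(1,n):
    if st[i,4]<4: continue
    p=W[lab==i][:,:2].mean(0)-c; print(st[i,4],ce[i].round(),p.round(4),np.hypot(*p).round(4),np.degrees(np.arctan2(p[1],p[0])).round(1))
c=cam("wrist"); cv2.imwrite("pics/w2.png",c["frame"])
W=allw(c);np.savez("w2.npz",W=W,f=c["frame"])
for s in r.silhouettes("lid","wrist")[:4]:
    m=s["region"]&(c["depth"]>0); print(round(s["score"],2),s["rect"],np.round(np.median(W[m],0),3),c["frame"][m].mean(0).round())
    if c["frame"][m].mean(0).min()>120:
        for lo,hi in((.017,.027),(.05,.062)):
            a=m&(W[...,2]>lo)&(W[...,2]<hi); P=W[a]; rc=cv2.minAreaRect((P[:,:2]*1000).astype(np.float32)); print(a.sum(),np.median(P[:,2]),rc)
            
E
```

```text
clock: 2.55
tcp_pos: [0.4556, -0.0885, 0.3776]
ee_rot: [0.171, 0.985, 0.0, 0.0]
contact_force: [0.7, -0.7, -0.2]
grip_width: 0.085
finger_force: 0.0
clock: 2.95
tcp_pos: [0.4361, -0.1163, 0.3776]
ee_rot: [0.171, 0.985, 0.0, 0.0]
contact_force: [0.2, -0.6, -0.3]
grip_width: 0.0851
finger_force: 0.0
rim z 0.11944381639170101 6028
centre,R [0.48369533 0.1449211  0.06221981]
25 [305. 151.] [-0.0545  0.0111] 0.0556 168.5
4 [332. 154.] [-0.0419  0.037 ] 0.0559 138.5
11 [278. 164.] [-0.051  -0.0211] 0.0552 -157.5
9 [345. 233.] [0.0492 0.0212] 0.0536 23.3
24 [319. 245.] [ 0.053 -0.011] 0.0542 -11.7
0.89 [298.3, 82.8, 69.8, 69.2] [ 0.386 -0.08   0.022] [ 45.  48. 181.]
0.76 [195.9, 211.1, 61.9, 59.5] [ 0.496 -0.279  0.022] [ 43.  71. 109.]
0.66 [295.5, 190.9, 67.8, 59.7] [ 0.522 -0.134  0.022] [200. 207. 207.]
2274 0.021428996542167178 ((527.9876098632812, -135.74505615234375), (89.92508697509766, 90.39181518554688), 51.20539855957031)
495 0.05504336379123437 ((528.0903930664062, -135.96353149414062), (57.76134490966797, 16.410581588745117), 63.866981506347656)
```

View pics/w2.png

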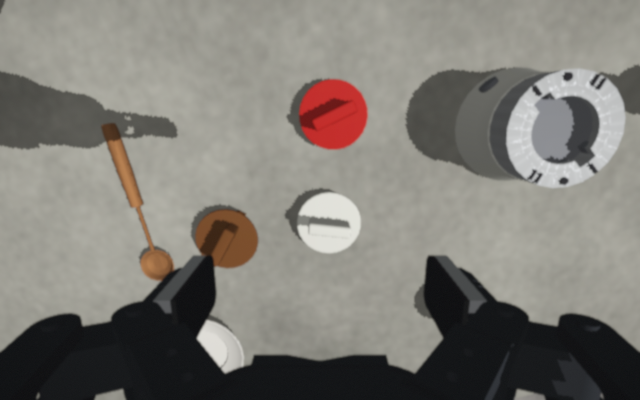

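The white lid is at (330,223), its bar running (310,228)–(349,235). The fit puts it at (0.528,-0.136), with the bar at 64°. The chopper centre is (0.483,0.145), the gaps lie at 22.8° and the pips at -11.6°, and the 0.60 rad between them is as it should be. So I turn +83.7° and go over the lid.

```bash
python3 -m pendant '[{"delta_pos":[40,-10,-20],"rot":[0,0,8.5],"hand":85},{"delta_pos":[80,-20,-40],"rot":[0,0,17],"hand":85},{"delta_pos":[92,-20,-80],"rot":[0,0,25.5],"hand":85},{"delta_pos":[92,-20,-120],"rot":[0,0,34],"hand":85},{"delta_pos":[92,-20,-160],"rot":[0,0,42.5],"hand":85}]'
python3 -m pendant '[{"delta_pos":[0,0,-20],"rot":[0,0,8.5],"hand":85},{"delta_pos":[0,0,-40],"rot":[0,0,17],"hand":85},{"delta_pos":[0,0,-60],"rot":[0,0,25.5],"hand":85},{"delta_pos":[0,0,-80],"rot":[0,0,34],"hand":85},{"delta_pos":[0,0,-80],"rot":[0,0,41.2],"hand":85}]'
python3 -m pendant '[{"delta_pos":[0,0,0],"rot":[0,0,0],"hand":85},{"delta_pos":[0,0,0],"rot":[0,0,0],"hand":85}]'
python3 - <<'E'
from h import *
c=cam("wrist"); cv2.imwrite("pics/w3.png",c["frame"]); W=allw(c)
m=(np.hypot(W[...,0]-.528,W[...,1]+.136)<.05)&(c["frame"].min(2)>90)
for lo,hi in((.017,.027),(.05,.062)):
    a=m&(W[...,2]>lo)&(W[...,2]<hi); P=W[a]
    if len(P)>10: print(a.sum(),np.median(P[:,2]),cv2.minAreaRect((P[:,:2]*1000).astype(np.float32)))
o=r.get_obs(); from scipy.spatial.transform import Rotation as R
print(o["joints"].round(2),R.from_quat(o["ee_rot"]).as_matrix().round(4).tolist(),o["tcp_pos"])
E
```

```text
clock: 3.55
tcp_pos: [0.5284, -0.1359, 0.2155]
ee_rot: [-0.201, 0.98, 0.0, -0.0]
contact_force: [1.0, -0.3, -0.7]
grip_width: 0.0851
finger_force: 0.0
clock: 4.05
tcp_pos: [0.5266, -0.1351, 0.1342]
ee_rot: [-0.532, 0.846, 0.002, -0.001]
contact_force: [-0.7, -0.6, -1.0]
grip_width: 0.0848
finger_force: 0.0
clock: 4.25
tcp_pos: [0.5282, -0.1366, 0.1378]
ee_rot: [-0.528, 0.849, -0.0, 0.0]
contact_force: [-0.7, 0.1, -0.0]
grip_width: 0.085
finger_force: 0.0
10036 0.021382590343234933 ((527.9710693359375, -135.79098510742188), (90.89514923095703, 90.99517059326172), 61.41923141479492)
2265 0.0551131115457984 ((528.1463012695312, -136.09706115722656), (57.3203125, 15.78781795501709), 64.32144927978516)
[-0.49 -0.05 -0.27  1.36  0.   -1.61] [[-0.4423, -0.8969, 0.0008], [-0.8969, 0.4423, -0.0004], [0.0, -0.0009, -1.0]] [ 0.52826629 -0.13677847  0.13801212]
```

View pics/w3.png

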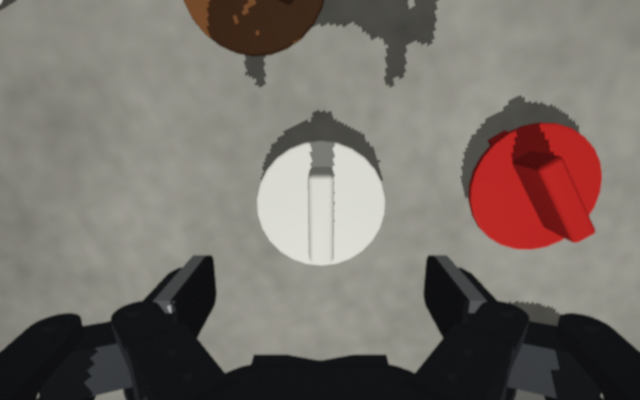

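The white lid is centred at (320,203), and its bar stands upright between the pads, aligned to within 0.5°. I go down and grip.

```bash
python3 -m pendant '[{"delta_pos":[0,1,-40],"rot":[0,0,0.5],"hand":85},{"delta_pos":[0,1,-75],"rot":[0,0,0.5],"hand":85},{"delta_pos":[0,1,-92],"rot":[0,0,0.5],"hand":85},{"delta_pos":[0,1,-92],"rot":[0,0,0.5],"hand":85}]'
python3 -m pendant '[{"delta_pos":[0,0,0],"rot":[0,0,0],"hand":5},{"delta_pos":[0,0,0],"rot":[0,0,0],"hand":5},{"delta_pos":[0,0,0],"rot":[0,0,0],"hand":5},{"delta_pos":[0,0,0],"rot":[0,0,0],"hand":5},{"delta_pos":[0,0,0],"rot":[0,0,0],"hand":5}]' 60
python3 -m pendant '[{"delta_pos":[0,0,0],"rot":[0,0,0],"hand":5},{"delta_pos":[0,0,0],"rot":[0,0,0],"hand":5},{"delta_pos":[0,0,0],"rot":[0,0,0],"hand":5}]'
```

```text
clock: 4.7
tcp_pos: [0.5262, -0.1352, 0.0431]
ee_rot: [-0.532, 0.847, 0.002, -0.001]
contact_force: [-0.3, 1.4, 0.5]
grip_width: 0.085
finger_force: 0.0
clock: 5.2
tcp_pos: [0.5283, -0.1365, 0.0463]
ee_rot: [-0.533, 0.846, -0.001, 0.0]
contact_force: [0.5, 1.8, -0.5]
grip_width: 0.015
finger_force: 58.9
clock: 5.5
tcp_pos: [0.5283, -0.1365, 0.0463]
ee_rot: [-0.533, 0.846, -0.001, 0.0]
contact_force: [-0.4, 0.4, 5.9]
grip_width: 0.0147
finger_force: 60.0
```

```bash
python3 -m pendant '[{"delta_pos":[0,0,30],"rot":[0,0,0],"hand":5},{"delta_pos":[0,0,70],"rot":[0,0,0],"hand":5},{"delta_pos":[0,0,110],"rot":[0,0,0],"hand":5},{"delta_pos":[0,0,150],"rot":[0,0,-3],"hand":5},{"delta_pos":[0,30,170],"rot":[0,0,-7],"hand":5}]'
python3 -m pendant '[{"delta_pos":[-8,40,0],"rot":[0,0,-6],"hand":5},{"delta_pos":[-16,80,0],"rot":[0,0,-12],"hand":5},{"delta_pos":[-24,120,0],"rot":[0,0,-18],"hand":5},{"delta_pos":[-32,160,0],"rot":[0,0,-24],"hand":5},{"delta_pos":[-40,195,0],"rot":[0,0,-30],"hand":5}]'
python3 -m pendant '[{"delta_pos":[-5,30,0],"rot":[0,0,-4.5],"hand":5},{"delta_pos":[-5,50,0],"rot":[0,0,-4.5],"hand":5},{"delta_pos":[-5,56,0],"rot":[0,0,-4.5],"hand":5},{"delta_pos":[-5,56,0],"rot":[0,0,-4.5],"hand":5},{"delta_pos":[-5,56,0],"rot":[0,0,-4.5],"hand":5}]'
python3 - <<'E'
from h import *
from scipy.spatial.transform import Rotation as R
from scipy.optimize import least_squares
o=r.get_obs();M=R.from_quat(o["ee_rot"]).as_matrix();print(o["joints"].round(2),o["tcp_pos"].round(4),np.degrees(np.arctan2(M[1,1],M[0,1]))-90,M[:,2],o["wrist_torque"],o["contact_force"],o["grip_width"])
c=cam("wrist"); cv2.imwrite("pics/w4.png",c["frame"]); W=allw(c)
t=cam("top");T=allw(t)
for n,f,X in(("w",c["frame"],W),("t",t["frame"],T)):
    m=(np.hypot(X[...,0]-.483,X[...,1]-.145)<.06)&(f.min(2)>80)
    for lo,hi in((.112,.127),(.178,.202),(.216,.24)):
        a=m&(X[...,2]>lo)&(X[...,2]<hi); P=X[a]
        if len(P)>10: print(n,lo,len(P),np.median(P[:,2]),cv2.minAreaRect((P[:,:2]*1000).astype(np.float32)))
E
```

```text
clock: 6.0
tcp_pos: [0.5286, -0.1085, 0.2188]
ee_rot: [-0.478, 0.878, -0.002, 0.001]
contact_force: [0.6, 0.3, -2.0]
grip_width: 0.0149
finger_force: 59.1
clock: 6.5
tcp_pos: [0.4868, 0.0906, 0.215]
ee_rot: [-0.235, 0.972, 0.0, -0.0]
contact_force: [0.8, 0.2, -0.8]
grip_width: 0.0148
finger_force: 59.1
clock: 7.0
tcp_pos: [0.4827, 0.1441, 0.2152]
ee_rot: [-0.198, 0.98, -0.0, -0.0]
contact_force: [-0.0, 0.3, -1.9]
grip_width: 0.0153
finger_force: 59.0
[ 0.03 -0.19 -0.26  1.51 -0.   -0.37] [0.4827 0.1441 0.2152] 22.876484208062337 [-5.18035986e-04 -2.73608152e-04 -9.99999828e-01] [-0.04761127  0.0041287  -0.01592306] [-0.02587728  0.34613825 -1.94683442] 0.015296143721428497
w 0.112 5774 0.11943969843999272 ((455.33953857421875, 134.10275268554688), (60.30991744995117, 119.82499694824219), 21.51235580444336)
w 0.178 15642 0.19029417040201652 ((481.3975524902344, 143.90673828125), (89.55873107910156, 87.5047378540039), 72.64454650878906)
w 0.216 6352 0.22408425732160858 ((480.7511901855469, 141.66270446777344), (49.2856559753418, 56.049076080322266), 77.26563262939453)
t 0.112 145 0.11905332925263923 ((468.1463317871094, 103.23707580566406), (30.2419490814209, 93.7901611328125), 69.54434204101562)
t 0.178 110 0.18999479832183186 ((471.0249328613281, 113.70784759521484), (25.992334365844727, 56.858726501464844), 85.75347900390625)
```

View pics/w4.png

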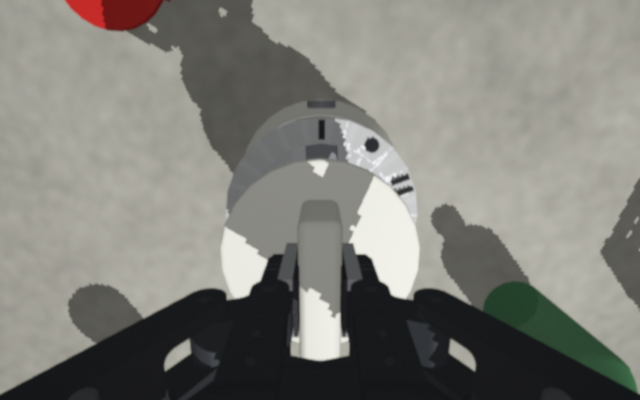

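The bar at x≈321 lines up with the single bar mark (321,129) and the gap (321,152). Next I fit both circles in this one picture for the remaining offset.

```bash
python3 - <<'E'
from h import *
from scipy.optimize import least_squares
c=cam("wrist"); W=allw(c); 
for n,lo,hi,R,vm in(("rim",.112,.127,.062,190),("lid",.184,.197,.046,270)):
    a=(np.hypot(W[...,0]-.483,W[...,1]-.145)<.08)&(W[...,2]>lo)&(W[...,2]<hi); a[vm:]=0
    # outer (first) edge pixels per column and sides
    pts=[]
    v,u=np.nonzero(a)
    for col in np.unique(u): pts.append(W[v[u==col].min(),col])
    for row in np.unique(v):
        s=u[v==row]; pts+= [W[row,s.min()],W[row,s.max()]]
    P=np.array(pts)[:,:2]
    s=least_squares(lambda q:np.hypot(*(P-q).T)-R,[.483,.145],loss="soft_l1",f_scale=.0007)
    s2=least_squares(lambda q:np.hypot(*(P-q[:2]).T)-q[2],[.483,.145,R],loss="soft_l1",f_scale=.0007)
    print(n,len(P),s.x,s2.x)
g=c["frame"].max(2); a=(g<50); a[:112]=0;a[142:]=0;a[:,:310]=0;a[:,332:]=0
p=W[a][:,:2].mean(0);print(a.sum(),p)
a=(g<50); a[:132]=0;a[158:]=0;a[:,:360]=0;a[:,384:]=0
q=W[a][:,:2].mean(0);print(a.sum(),q)
for C in([.483,.145],):
    for x in(p,q): d=C-x; print(np.hypot(*d),np.degrees(np.arctan2(d[1],d[0])))
E
```

```text
rim 333 [0.48374061 0.14517878] [0.48357017 0.14510594 0.06185093]
lid 423 [0.48421572 0.14408548] [0.48334114 0.14371141 0.04524082]
82 [0.43239304 0.12377419]
10 [0.42982779 0.15566843]
0.054878037713061274 22.754379274856195
0.05423190672892256 -11.345139024422556
```

```bash
python3 -m pendant '[{"delta_pos":[0,1,-20],"rot":[0,0,0],"hand":5},{"delta_pos":[0,1,-38],"rot":[0,0,0],"hand":5},{"delta_pos":[0,1,-46],"rot":[0,0,0],"hand":5},{"delta_pos":[0,1,-46],"rot":[0,0,0],"hand":5}]'
python3 -m pendant '[{"delta_pos":[0,0,-3],"rot":[0,0,0],"hand":5},{"delta_pos":[0,0,-6],"rot":[0,0,0],"hand":5},{"delta_pos":[0,0,-8],"rot":[0,0,0],"hand":5},{"delta_pos":[0,0,-8],"rot":[0,0,0],"hand":5}]'
python3 -c "
from h import *
o=r.get_obs();print(o['tcp_pos'],o['contact_force'],o['wrist_torque'],o['grip_width'])"
```

```text
clock: 7.55
tcp_pos: [0.4821, 0.1453, 0.1684]
ee_rot: [-0.198, 0.98, 0.0, -0.001]
contact_force: [0.2, -1.1, -1.7]
grip_width: 0.0152
finger_force: 59.1
clock: 7.95
tcp_pos: [0.4828, 0.1458, 0.1614]
ee_rot: [-0.198, 0.98, 0.0, 0.0]
contact_force: [-0.6, 0.6, -1.5]
grip_width: 0.0151
finger_force: 59.1
[0.48275094 0.14579035 0.16144288] [-0.60946661  0.56760554 -1.48056013] [ 0.00990273 -0.06503014 -0.03158215] 0.015058586389584966
```

```bash
python3 -m pendant '[{"delta_pos":[0,0,-3],"rot":[0,0,0],"hand":5},{"delta_pos":[0,0,-6],"rot":[0,0,0],"hand":5},{"delta_pos":[0,0,-9],"rot":[0,0,0],"hand":5},{"delta_pos":[0,0,-9],"rot":[0,0,0],"hand":5}]'
python3 -m pendant '[{"delta_pos":[0,0,-2],"rot":[0,0,0],"hand":5},{"delta_pos":[0,0,-3],"rot":[0,0,0],"hand":5},{"delta_pos":[0,0,-3],"rot":[0,0,0],"hand":5},{"delta_pos":[0,0,-3],"rot":[0,0,0],"hand":5}]'
python3 -c "
from h import *
o=r.get_obs();print(o['tcp_pos'],o['contact_force'],o['wrist_torque'],o['grip_width'])"
```

```text
clock: 8.35
tcp_pos: [0.4824, 0.1458, 0.1518]
ee_rot: [-0.198, 0.98, 0.0, -0.0]
contact_force: [0.1, -0.2, -1.0]
grip_width: 0.0151
finger_force: 59.1
clock: 8.75
tcp_pos: [0.4829, 0.1458, 0.1502]
ee_rot: [-0.198, 0.98, -0.0, 0.0]
contact_force: [-4.2, -0.1, 6.2]
grip_width: 0.0152
finger_force: 60.0
[0.482893   0.14580757 0.15024439] [-4.20680331 -0.14472388  6.2445036 ] [-0.02717488  0.61260946  0.03710501] 0.01519890482265281
```

Contact comes at z=0.1502, which is exactly the seated height. Now the first half of the twist.

```bash
python3 -m pendant '[{"delta_pos":[-0.5,0,0],"rot":[0,0,-3],"hand":5},{"delta_pos":[-0.5,0,0],"rot":[0,0,-6],"hand":5},{"delta_pos":[-0.5,0,0],"rot":[0,0,-10],"hand":5},{"delta_pos":[-0.5,0,0],"rot":[0,0,-14],"hand":5},{"delta_pos":[-0.5,0,0],"rot":[0,0,-17],"hand":5}]' 80
python3 - <<'E'
from h import *
from scipy.spatial.transform import Rotation as R
o=r.get_obs();M=R.from_quat(o["ee_rot"]).as_matrix();print(o['tcp_pos'],o['contact_force'],o['wrist_torque'],o['grip_width'],np.degrees(np.arctan2(M[1,1],M[0,1]))-90)
c=cam("wrist"); cv2.imwrite("pics/w5.png",c["frame"]); W=allw(c)
for lo,hi,R0 in((.117,.123,.06),(.1235,.132,.046),(.155,.168,.035)):
    d=np.hypot(W[...,0]-.483,W[...,1]-.145); a=(d<R0)&(W[...,2]>lo)&(W[...,2]<hi); a[300:]=0; print(a.sum(),np.median(W[a][:,2]))
E
```

```text
clock: 9.25
tcp_pos: [0.4829, 0.1455, 0.1503]
ee_rot: [-0.05, 0.999, -0.0, 0.001]
contact_force: [-1.0, -2.1, 3.6]
grip_width: 0.0149
finger_force: 78.4
[0.48285703 0.14553385 0.15028588] [-0.97607674 -2.13419479  3.5890111 ] [-0.37651284  0.15246572  0.18448688] 0.014863048834803926 5.730892982807987
13893 0.1194723385379716
15330 0.12535388806235875
4468 0.1592020619527031
```

View pics/w5.png

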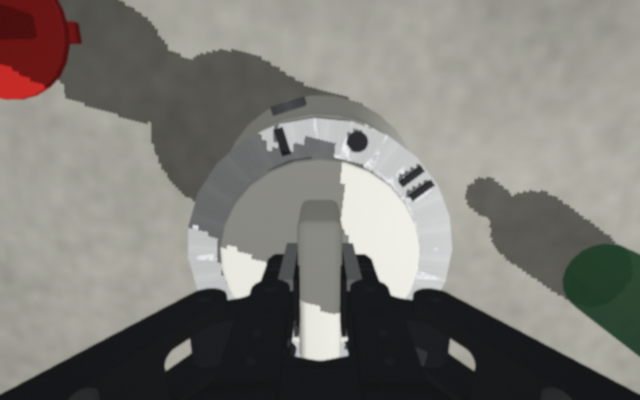

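The plate lies flush on the rim (0.1254 against 0.1195), and the bar at x≈320 is midway between the single bar (283,141) and the pip (357,141). I carry on to the pip.

```bash
python3 -m pendant '[{"delta_pos":[0,0,0],"rot":[0,0,-4],"hand":5},{"delta_pos":[0,0,0],"rot":[0,0,-8],"hand":5},{"delta_pos":[0,0,0],"rot":[0,0,-12],"hand":5},{"delta_pos":[0,0,0],"rot":[0,0,-15],"hand":5},{"delta_pos":[0,0,0],"rot":[0,0,-17.3],"hand":5}]'
python3 -m pendant '[{"delta_pos":[0,0,0],"rot":[0,0,0],"hand":5},{"delta_pos":[0,0,0],"rot":[0,0,0],"hand":5},{"delta_pos":[0,0,0],"rot":[0,0,0],"hand":5}]'
cat > chk.py <<'E'
from h import *
import sys
from scipy.spatial.transform import Rotation as R
o=r.get_obs();M=R.from_quat(o["ee_rot"]).as_matrix();print(o['tcp_pos'],o['contact_force'],o['wrist_torque'],o['grip_width'],np.degrees(np.arctan2(M[1,1],M[0,1]))-90)
c=cam("wrist"); cv2.imwrite("pics/"+sys.argv[1],c["frame"]); W=allw(c); g=c["frame"].max(2)
d=np.hypot(W[...,0]-.4833,W[...,1]-.145); dk=(d>.049)&(d<.0595)&(g<60)&(abs(W[...,2]-.12)<.006); dk[220:]=0
n,lab,st,ce=cv2.connectedComponentsWithStats(dk.astype(np.uint8))
for i in range(1,n):
    if st[i,4]>30:
        p=np.array([.4833,.145])-W[lab==i][:,:2].mean(0); print("mark",st[i,4],ce[i].round(),np.hypot(*p).round(4),np.degrees(np.arctan2(p[1],p[0])).round(2))
a=(d<.046)&(abs(W[...,2]-.126)<.0025);a[300:]=0; b=(d<.035)&(abs(W[...,2]-.16)<.003)
print("plate",np.median(W[a][:,2]),"bar",b.sum(),np.median(W[b][:,2]))
# bar side edges in rows 205..240
b[245:]=0; v,u=np.nonzero(b); L=[];Rr=[]
for row in np.unique(v):
    s=u[v==row]
    if len(s)>25: L.append(W[row,s.min()]);Rr.append(W[row,s.max()])
for X in (L,Rr):
    X=np.array(X)[:,:2]; dd=np.linalg.svd(X-X.mean(0))[2][0]; print("bar ang",np.degrees(np.arctan(dd[1]/dd[0])).round(2),len(X))
E
python3 chk.py w6.png
```

```text
clock: 9.8
tcp_pos: [0.4828, 0.1456, 0.1502]
ee_rot: [0.1, 0.995, -0.0, 0.001]
contact_force: [-0.7, -0.6, 4.1]
grip_width: 0.0145
finger_force: 78.6
clock: 10.1
tcp_pos: [0.4829, 0.1456, 0.1503]
ee_rot: [0.099, 0.995, -0.0, 0.001]
contact_force: [0.4, -0.8, 6.3]
grip_width: 0.0146
finger_force: 78.7
[0.48285114 0.14564897 0.15028938] [ 0.38496456 -0.84881999  6.27616177] [-0.28674308  0.13230702 -0.05505029] 0.014638790607408626 -11.33390670263529
mark 265 [320. 135.] 0.0549 -11.68
mark 122 [383. 153.] 0.0548 -41.65
mark 179 [249. 158.] 0.0546 22.57
mark 126 [397. 164.] 0.0547 -49.89
plate 0.12535164366195156 bar 6113 0.15918668812233136
bar ang -15.08 23
bar ang -5.66 23
```

View pics/w6.png

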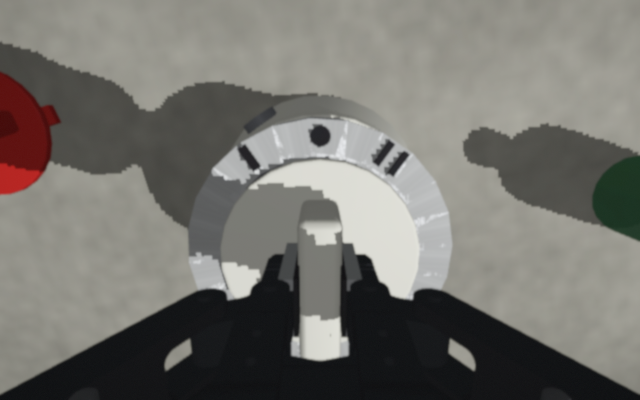

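The bar centre (x≈320) points straight at the pip (320,135). The tool is at -11.3° against the mark's -11.7°, the plate is flush on the rim, and the grip holds at 79 N. I hand it in.

```bash
python3 -c "
from plant import r
print(r.finish_job())"
```

```text
the job is handed in; nothing more can be done
None
```

The white lid is seated in the chopper and twisted clockwise to the halfway pip, within about half a degree; the gripper is still holding it there, short of the lock mark, and I've handed the job in.

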